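# Index the rotary assembly fixture to the hole at the green marker

### The job

Index the rotary fixture: pull the black spring plunger knob up, swing the turntable with it to the hole at the green marker, and let the plunger spring fully home into that hole so that the table is locked, then let go. Feel for the hole with the pin rubbing only lightly on the ring, and never force the table while the pin is caught in a hole. Leave everything else on the bench where it is.

Things in the scene. Friction and masses are not known exactly. Their poses are not given: they have to be found in the camera images.
- index_base: the rotary fixture: round grey base 310 mm across, 16 mm high, bolted to the bench; origin under its centre, on the turning axis. On it lies a flat raised index ring, radii 88 to 122 mm, top 30 mm above the bench. Its x axis points from the axis away from the starting hole; three bolt lugs stick out to 195 mm at +x, +y and -y.
- axis (a point): the vertical turning axis, 30 mm above the bench (ring top). Above and inside the ring is an aluminium turntable 160 mm across, top 45 mm above the bench, with a blue pump housing clamped in its middle, up to 87 mm. A lug on the turntable (34 mm wide, out to 124 mm from the axis, top 46 mm above the bench) carries the plunger.
- start_hole (a point): mouth of the hole where the pin starts, on the ring's top, 105 mm from the axis. All three holes (here, at green, at red) are 12 mm wide along the circle and 14 mm deep; the pin goes 12 mm in.
- knob (a point): centre of the plunger's black pull knob, an upright cylinder 28 mm across and 34 mm high, 105 mm from the axis; home, it spans 70 to 104 mm above the bench, this point at 87 mm. Below it the 22 mm wide plunger sleeve reaches up to 65 mm above the bench. It can be gripped from above in any direction and swings round the axis with the turntable.
- pin: the plunger's steel locking pin, 10 mm across with a ball-shaped nose, straight under the knob and rising with it; origin at the tip of the nose, 18 mm above the bench when home. Pulled 13 mm or more the nose is clear of the ring. The turntable cannot turn while the pin is in a hole. More than 25 N between pin and ring damages them.
- plunger (a joint): how far the plunger is pulled up, m: 0 = fully home, about 0.012 to 0.0126 = nose resting on top of the ring, 0.016 = upper stop. A spring pushes it down with 7 N when home and 9.5 N when its nose is level with the ring top; it does not stay up by itself.
- turntable (a joint): turntable angle from where it starts, rad, positive anticlockwise seen from above; stops at -1.3 and +1.3. Turning it takes about 1.5 N at the knob, and about 2 N more with the nose rubbing on the ring under the spring alone.
- green_marker: green disc, 24 mm across, 14 mm high, fixed on the base 139 mm from the axis, 0.873 rad round from the starting hole to one side or the other; origin under its centre. It marks the wanted hole. That hole, 105 mm from the axis, lies up to 0.12 rad to either side of the line from the axis to the marker: where exactly is not measured, it must be felt or seen.
- red_marker: red disc of the same kind at the hole on the other side of the starting hole: the wrong one. Both these holes are in adjustable brass sectors of the ring that reach 0.35 rad to each side of the hole and stand 0.6 mm higher than the steel part of the ring.
- spare_bushing: loose brass bushing, 32 mm across, 22 mm high, standing beside the fixture; origin under its centre
- spare_housing: loose blue pump housing, 66 mm across, 34 mm high, standing beside the fixture; origin under its centre
- screwdriver: loose screwdriver lying on the bench; origin near its middle, on the bench
- wrench: loose open-ended wrench lying on the bench; origin near its middle, on the bench
- grease_jar: white jar with black cap, 60 mm across, 70 mm high; origin under its centre
- gauge_block: steel block 60 x 35 x 25 mm; origin under its centre

How it is judged:
By the outcome, as a careful person would: the job done as asked, in the order asked, and still so for the second after the job is handed in, with the robot touching nothing.
It also fails if it takes over 48 s, if anything falls off the work surface, if the arm or the gripper's body presses on something with over 40 N, if the wrist force passes 120 N, or if a joint passes its speed limit or range.

### The arm

A 6-joint arm with a two-finger parallel gripper is mounted at the origin on the work surface. World frame = base frame: x ahead of the robot, y to its left, z up, the work surface at z = 0. Lengths are in mm, angles in rad, forces in N, time in s.
With the tool pointing down it reaches from about 275 to 750 mm from the base axis. Payload 10.2 kg.
Tool frame: the origin (TCP) lies at the very end of the fingers, on their centre line; the grasp point (between the pads) lies 19 mm behind it; x points along the fingers, y is the direction in which the jaws open and shut, and the axes are right-handed (so a half turn about x gives the same grasp; the last joint's range is limited). The gripper opens to 85 mm and grips with 20 to 120 N. Pads are 22 mm wide; open, the fingers measure 114 mm over their backs; the gripper's body (76 mm by 85 mm) begins 54 mm behind the grasp point. The pads swing forward as they close: fully open they stand 13 mm farther back than shut.
Start: joints at [-1.471, 0.313, 1.498, -0, 1.331, -0.223], TCP at [166.529, -497.895, 231.294] pointing down, gripper open.
Joint ranges: [-2.94, 2.94], [-0.97, 2.17], [0.19, 2.56], [-1.23, 4.37], [0.02, 3.11], [-2.88, 2.88]. Speed limits (rad/s): [2.39, 2.39, 3.01, 3.14, 3.14, 3.14].

### API

Orientations are given as a unit quaternion [w, x, y, z].
In Python, from rig import ctrl gives the robot as it stands. The module is installed in compiled form; this text tells all that it offers.
- The arm moves only by the tool move_arm, never from a script. Its argument "targets" is a list that holds one entry, the list of rows, each a list of 7 numbers: the opening, from 0 (shut) to 1 (fully open), then the shift along the tool's x, y, z each as a share of 150 mm, from -1 to 1, then the turn, a rotation vector about the tool's x, y, z each as a share of 60 degrees, from -1 to 1. A call has 1 to 5 rows; each row shifts and turns the commanded pose from where the row before left it, along the tool's axes as they then stand; what a row does not reach is not made up. A row lasts 1/10 s, in which the tool goes at most 50 mm and 8.59 degrees, less where a joint would pass 70% of its speed; a pose out of reach is approached as far as the arm can. A call with a number of a shift or a turn outside -1 to 1 is refused whole. A call with a gripper value outside its range is refused whole. The fingers move at their own pace and stop on an object; "force" is the grip in N (left out, the last holds). Time passes only in rows, so rows that do not move let the fingers close. It gives the time, the measured TCP pose, the force and the opening at its end, in the units of the state.
- ctrl.sense(): the state, without advancing time (a new reading comes with each control period).
- ctrl.capture(name): name is "side" or "top" or "wrist"; returns the picture (420x560x3 uint8, red, green, blue); there is no depth.
- ctrl.calibration(name): a dict with "camera_matrix" (3x3 intrinsics, pixels), "extrinsics" (4x4, takes a point from world to camera coordinates); the wrist camera has in their place "tool_from_camera" (4x4, takes a point from camera to tool coordinates, whose origin is the TCP and whose axes are the tool frame's). Camera axes: x right, y down, z forward; pixel columns grow to the right and rows downward; lengths in mm; the calibration is good to about 2 mm. The wrist camera is an equidistant fisheye: a pixel r from the principal point sees the ray r / f radians off the axis. A picture is of the moment at which its call begins: read the wrist's pose just before it. calibration takes no time and is no camera call.
- ctrl.finish_job(): hands the job in, once; it reports no verdict.
Trained networks look in the newest picture that a camera, given by its name, has taken for a name from the list of things; names that differ only in an ending like _2 or _b are one class to them, and where a whole thing is asked for, a point or a joint stands for the part that bears it (a point fixed in the world has none). Each returns a list of dicts, best first, with "confidence" (0 to 1); they miss things now and then, are a little off and sometimes report something else, mostly with a low value. They report only what shows in the picture. A call takes as long as a camera call.
- ctrl.recognise(label, camera): "point" ([row, column] in pixels, amid what is visible of it).
- ctrl.cut_out(label, camera): "pixels" (420x560 bool, what is visible of it) and "point" ([row, column] in pixels, amid what is visible of it).
The state is a dict: "time_s": time; "joints": joint angles; "dq": joint speeds; "tau": joint torques, N m; "eef_pos": TCP position; "ee_rot": TCP orientation; "force": force on the tool from outside, world axes, zero at the start; "wrist_torque": the same for the moment, N m; "grip_width": opening from 0.0 (shut) to 1.0 (fully open).
Only numpy, scipy, OpenCV 4.12 (cv2) and the standard library are available. Lean on these libraries where they do the work, as an engineer would, in place of code of your own. Each camera call takes 0.05 s, during which the arm holds its last target.

## Working session

There is one attempt and no reset: what is moved stays moved. The work goes in short steps, Python scripts to look and compute and a tool call to move; the robot and the scene stay as the last step left them, time stands still between calls to the robot, and variables do not carry over. Pictures are saved under pics/ and viewed, and the job is handed in when it is done.

Besides the shell and the picture viewer there is one more tool, called after ">>>" as name([rows], argument=value, ...), one row to a line, values as JSON. move_arm: Moves the arm, as the interface text tells. Shift numbers are shares of 150 mm and turn numbers shares of 60 degrees, none past 1 either way. Its arguments: {"type":"object","properties":{"targets":{"type":"array","items":{"type":"array","items":{"type":"array","items":{"type":"number","minimum":-1,"maximum":1}}}},"force":{"type":"number"}},"required":["targets"]}

```bash
mkdir -p pics; cat > h.py <<'E'
import numpy as np, cv2
from rig import ctrl
from scipy.spatial.transform import Rotation as R
def snap(cam,name):
    im=ctrl.capture(cam); cv2.imwrite(f'pics/{name}.png',cv2.cvtColor(np.asarray(im),cv2.COLOR_RGB2BGR)); return im
def ray(cam,rc):
    c=ctrl.calibration(cam);K=np.array(c['camera_matrix']);E=np.array(c['extrinsics'])
    d=np.linalg.inv(K)@[rc[1],rc[0],1]; Rm=E[:3,:3]; o=-Rm.T@E[:3,3]; return o,Rm.T@d
def atz(cam,rc,z):
    o,d=ray(cam,rc); return o+d*(z-o[2])/d[2]
def proj(cam,p):
    c=ctrl.calibration(cam);K=np.array(c['camera_matrix']);E=np.array(c['extrinsics'])
    q=E[:3,:3]@np.asarray(p)+E[:3,3]; u=K@q; return u[1]/u[2],u[0]/u[2]
def st():
    s=ctrl.sense(); q=s['ee_rot']; r=R.from_quat([q[1],q[2],q[3],q[0]]); return s,np.array(s['eef_pos']),r
E
python3 - <<'E'
from h import *
s,p,r=st(); print(s); print(r.as_matrix().round(3))
snap('top','t0'); snap('side','s0')
for cam in('top','side'):
    for l,z in(('knob',104),('green_marker',14),('red_marker',14),('index_base',30)):
        for d in ctrl.recognise(l,cam)[:2]: print(cam,l,d['confidence'],d['point'],atz(cam,d['point'],z).round(1))
print(ctrl.sense()['time_s'])
E
```

```text
{'time_s': 0.0, 'joints': array([-1.47137401e+00,  3.13444259e-01,  1.49846087e+00,  1.29412153e-05,
        1.33099499e+00, -2.23387698e-01]), 'dq': array([-0.0007242 , -0.00015764,  0.00010539,  0.00075327,  0.00054286,
       -0.00126034]), 'tau': array([-3.59696360e-04, -4.12269008e+01, -2.59740758e+01, -1.69135060e-04,
        4.24348604e-03, -2.19018361e-06]), 'eef_pos': array([ 166.51797762, -497.61375145,  230.72906191]), 'ee_rot': array([ 0.11317348,  0.69794923,  0.11409567, -0.69788309]), 'force': array([ 0.85218394, -0.13473699, -0.38120035]), 'wrist_torque': array([-0.01763927, -0.04963735,  0.02547279]), 'grip_width': 0.9953114656487517}
[[-0.     0.317 -0.948]
 [ 0.001 -0.948 -0.317]
 [-1.    -0.001 -0.   ]]
top knob 0.66 [221.1, 292.1] [522.1 -63.1 104. ]
top green_marker 0.52 [227.5, 327.7] [ 515.3 -164.2   14. ]
top red_marker 0.47 [202.7, 256.2] [578.5  35.   14. ]
top red_marker 0.43 [159.6, 133.1] [690.5 384.3  14. ]
top index_base 0.91 [184.1, 301.1] [631.5 -87.5  30. ]
top index_base 0.53 [188.3, 229.0] [614.2 110.3  30. ]
side knob 0.63 [201.9, 293.0] [522.8 -51.5 104. ]
side green_marker 0.4 [195.5, 319.8] [ 522.9 -181.9   14. ]
side green_marker 0.22 [196.7, 272.1] [630.1 -85.6  14. ]
side index_base 0.56 [198.1, 270.7] [620.4 -68.8  30. ]
side index_base 0.16 [154.5, 363.1] [ 513.4 -400.6   30. ]
0.5
```

View pics/t0.png

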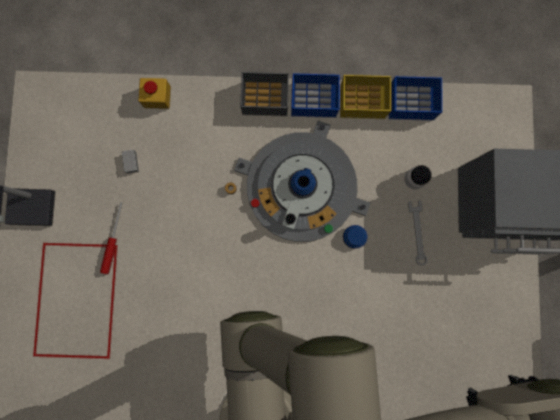

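View pics/s0.png

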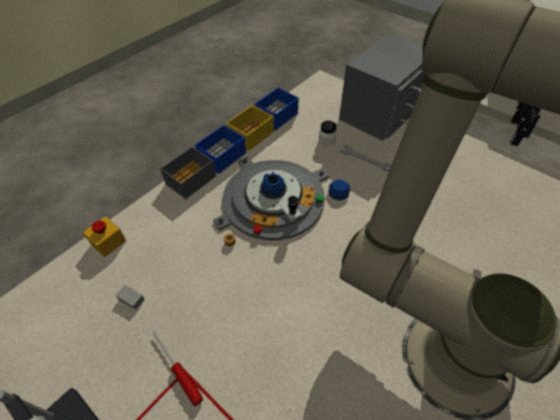

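The top view shows the fixture centred near (184,302), knob at (218,290), green at (228,328) and red at (203,255). The side view agrees. I'll zoom in and locate the markers by colour.

```bash
python3 - <<'E'
from h import *
im=cv2.imread('pics/t0.png')
c=im[120:255,230:380]; cv2.imwrite('pics/t0z.png',cv2.resize(c,None,fx=5,fy=4.4,interpolation=cv2.INTER_CUBIC)[:600])
hsv=cv2.cvtColor(im,cv2.COLOR_BGR2HSV)
def cen(m,n):
    m=m.copy(); m[:150]=0;m[250:]=0;m[:,:225]=0;m[:,365:]=0
    k,l,s,ce=cv2.connectedComponentsWithStats(m.astype(np.uint8))
    for i in range(1,k):
        if s[i,4]>8: print(n,s[i],ce[i].round(2),atz('top',ce[i][::-1],z[n]).round(1))
z=dict(green=14,red=14,brass=30,blue=87)
h,S,V=[hsv[...,i].astype(int) for i in range(3)]
cen((h>45)&(h<85)&(S>110),'green'); cen(((h<6)|(h>174))&(S>150),'red'); cen((h>10)&(h<30)&(S>130)&(V>90),'brass'); cen((h>95)&(h<125)&(S>120),'blue')
for p in [(630,-88,30)]: print(proj('top',p))
E
```

```text
green [324 225   8   8  48] [327.81 228.23] [ 513.3 -164.6   14. ]
red [251 199   8   8  51] [254.76 202.76] [578.2  39.   14. ]
brass [225 183  11  10  52] [230.12 187.71] [615.9 107.3  30. ]
brass [259 189  19  27 211] [267.05 201.58] [580.4   4.6  30. ]
brass [309 206  26  22 261] [320.93 217.06] [ 542.  -143.6   30. ]
blue [291 169  25  27 429] [302.77 182.45] [626.2 -89.1  87. ]
blue [344 226  21  22 379] [354.38 236.32] [ 488.7 -225.8   87. ]
(np.float64(184.65388818204076), np.float64(301.2716954157257))
```

View pics/t0z.png

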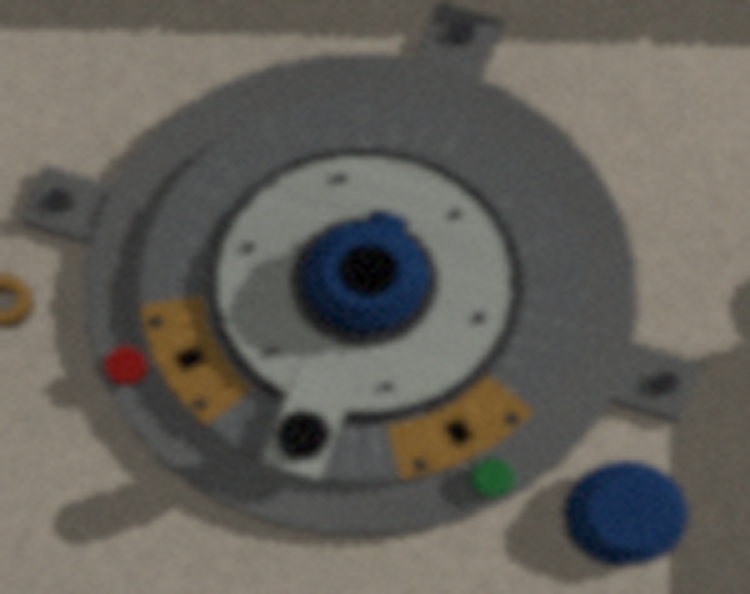

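```bash
cat >> h.py <<'E'
def goto(pos,yawdeg=None,n=None):
    """print tool-frame shift shares & turn for target; tool pointing down, yaw = angle of tool y"""
    s,p,r=st(); M=r.as_matrix()
    d=np.asarray(pos)-p; t=M.T@d
    y=np.degrees(np.arctan2(M[1,1],M[0,1]))
    print('t',s['time_s'],'pos',p.round(2),'yaw %.2f'%y,'F',np.round(s['force'],2),'grip %.3f'%s['grip_width'])
    print('tool shift mm',t.round(2),'shares',(t/150).round(4), 'norm',np.linalg.norm(t).round(1))
    if yawdeg is not None:
        a=np.radians(yawdeg); Y=np.array([np.cos(a),np.sin(a),0]);X=np.array([0,0,-1.]);T=np.stack([X,Y,np.cross(X,Y)],1)
        v=R.from_matrix(M.T@T).as_rotvec(); print('turn deg',np.degrees(v).round(2),'share',(np.degrees(v)/60).round(4))
E
python3 - <<'E'
from h import *
im=cv2.imread('pics/t0.png'); g=cv2.cvtColor(im,cv2.COLOR_BGR2GRAY).astype(float)
def dark(r,c,w):
    p=g[r-w:r+w+1,c-w:c+w+1]; wt=np.clip(75-p,0,None); 
    yy,xx=np.mgrid[r-w:r+w+1,c-w:c+w+1]; return (wt*yy).sum()/wt.sum(),(wt*xx).sum()/wt.sum()
gm=np.array([513.3,-164.6]);rm=np.array([578.2,39.])
u=rm-gm;u/=np.linalg.norm(u);ax=(gm+rm)/2+139*np.cos(.873)*np.array([u[1],-u[0]]);print('axis',ax)
st_=ax-105*np.array([u[1],-u[0]]);print('start',st_, np.degrees(np.arctan2(*(st_-ax)[::-1])))
print('knob top pix',proj('top',[*st_,104]),proj('top',[*st_,87]),'side',proj('side',[*st_,87]))
a0=np.arctan2(*(st_-ax)[::-1])
for rc in((218,322),(201,268)):
    q=dark(*rc,2);w=atz('top',q,30)[:2]-ax
    print(q,np.hypot(*w),((np.arctan2(w[1],w[0])-a0+np.pi)%(2*np.pi)-np.pi))
print(g[213:224,316:328].astype(int))
goto([st_[0],st_[1],150],-107.7)
E
```

```text
axis [630.84319746 -89.92450155]
start [530.80278252 -58.03539089] 162.31968037864237
knob top pix (np.float64(217.6711904146535), np.float64(290.220582283638)) (np.float64(218.29602463936143), np.float64(290.0365262436821)) side (np.float64(203.02252073595994), np.float64(292.1390391220096))
(np.float64(217.83978638184246), np.float64(321.34178905206943)) 106.17070516336058 0.851417033625558
(np.float64(200.8849252013809), np.float64(267.83429228998847)) 104.37623575167912 -0.7793507109025088
[[ 68  77  80  91  91  91  91  94 101 103  96  96]
 [ 85  89  91  91  83  81  83  92  97  99  96  97]
 [ 94  94  88  82  70  61  68  83  96  98  95  96]
 [ 97  93  84  62  39  31  43  70  90  91  97  93]
 [ 98  95  82  50  22  13  25  56  82  91  93  94]
 [100  96  85  64  27   9  15  40  69  90  94  94]
 [101  97  92  78  47  20  21  48  71  88  92  92]
 [ 97  99  94  85  64  50  51  70  85  94  94  93]
 [ 99  97  98  91  84  73  75  86  89  95  93  91]
 [ 96  97  96  95  94  92  89  90  91  91  89  86]
 [ 95  94  96  98  94  95  92  90  83  85  82  77]]
t 0.5 pos [ 166.52 -497.88  231.25] yaw -71.50 F [-0.57  0.21  0.62] grip 1.001
tool shift mm [  81.3  -301.56 -484.99] shares [ 0.542  -2.0104 -3.2333] norm 576.9
turn deg [ 3.62e+01 -0.00e+00  1.00e-02] share [ 6.033e-01 -0.000e+00  1.000e-04]
```

>>> move_arm([
  [[1,0,-0.167,-0.27,0,0,0],[1,0,-0.167,-0.27,0,0,0],[1,0,-0.167,-0.27,0,0,0],[1,0,-0.167,-0.27,0,0,0],[1,0,-0.167,-0.27,0,0,0]],
])

```text
time_s: 1.0
eef_pos: [319.7, -313.3, 231.5]
ee_rot: [0.114, 0.698, 0.113, -0.698]
force: [0.1, -0.8, -0.6]
grip_width: 1.003
```

>>> move_arm([
  [[1,0,-0.167,-0.27,0,0,0],[1,0,-0.167,-0.27,0,0,0],[1,0,-0.167,-0.27,0,0,0],[1,0,-0.167,-0.27,0,0,0],[1,0,-0.167,-0.27,0,0,0]],
])

```text
time_s: 1.5
eef_pos: [472.2, -130.1, 231.5]
ee_rot: [0.114, 0.698, 0.114, -0.698]
force: [0.6, -1.2, 0.4]
grip_width: 0.998
```

>>> move_arm([
  [[1,0,0,0,0.12,0,0],[1,0,0,0,0.12,0,0],[1,0,0,0,0.12,0,0],[1,0,0,0,0.12,0,0],[1,0,0,0,0.12,0,0]],
])

```text
time_s: 2.0
eef_pos: [471.1, -131.8, 231.3]
ee_rot: [-0.109, 0.699, -0.109, -0.699]
force: [0.5, 0.0, 0.1]
grip_width: 0.996
```

```bash
python3 - <<'E'
from h import *
s,p,r=st(); im=snap('wrist','w1'); c=ctrl.calibration('wrist'); print(c)
for l in('knob','green_marker','red_marker','axis'):
    for d in ctrl.recognise(l,'wrist')[:2]: print(l,d)
goto([530.8,-58,150],-107.7)
E
```

```text
{'camera_matrix': array([[325.1922621 ,   0.        , 281.16506491],
       [  0.        , 325.1922621 , 209.2328709 ],
       [  0.        ,   0.        ,   1.        ]]), 'tool_from_camera': array([[-2.46868223e-04, -2.69878605e-01,  9.62894323e-01,
        -1.42767710e+02],
       [ 9.99999969e-01, -5.30392507e-05,  2.41515658e-04,
         4.17533675e-01],
       [-1.41087154e-05,  9.62894353e-01,  2.69878610e-01,
        -6.86531420e+01],
       [ 0.00000000e+00,  0.00000000e+00,  0.00000000e+00,
         1.00000000e+00]])}
knob {'point': [158.1, 184.2], 'confidence': 0.78}
knob {'point': [316.9, 7.6], 'confidence': 0.2}
green_marker {'point': [136.7, 300.9], 'confidence': 0.6}
red_marker {'point': [143.1, 117.0], 'confidence': 0.61}
axis {'point': [75.9, 209.5], 'confidence': 0.93}
t 2.25 pos [ 471.14 -131.88  231.32] yaw -107.34 F [ 0.41 -0.   -0.41] grip 1.001
tool shift mm [ 81.32 -88.3  -34.93] shares [ 0.5421 -0.5887 -0.2329] norm 125.0
turn deg [ 0.36 -0.    0.  ] share [ 0.0061 -0.      0.    ]
```

View pics/w1.png

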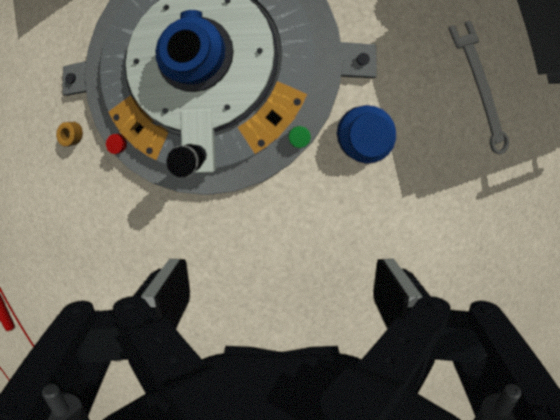

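Wrist view: knob top near (161,182), green marker (137,300), green hole (117,274), red marker (143,116) and red hole (128,138). I'll measure all of these.

```bash
cat >> h.py <<'E'
def wz(rc,z,p,r):
    c=ctrl.calibration('wrist');K=c['camera_matrix'];T=np.array(c['tool_from_camera'])
    v=np.array([rc[1]-K[0,2],rc[0]-K[1,2]]);rr=np.hypot(*v);th=rr/K[0,0]
    d=np.array([*(v/rr*np.sin(th)),np.cos(th)])
    M=r.as_matrix();o=M@T[:3,3]+p;d=M@T[:3,:3]@d; return o+d*(z-o[2])/d[2]
E
python3 - <<'E'
from h import *
s,p,r=st(); im=cv2.imread('pics/w1.png');hsv=cv2.cvtColor(im,cv2.COLOR_BGR2HSV);h,S,V=[hsv[...,i].astype(int) for i in range(3)]
def cen(m,box):
    b=np.zeros_like(m);b[box[0]:box[1],box[2]:box[3]]=1;m=m&b;yy,xx=np.nonzero(m);return yy.mean(),xx.mean(),len(yy)
g=cen((h>45)&(h<85)&(S>110),(115,160,280,320));rd=cen(((h<6)|(h>174))&(S>150),(130,160,100,130))
gh=cen(V<60,(108,127,264,284));rh=cen(V<60,(119,137,130,148))
G=wz(g,14,p,r)[:2];RD=wz(rd,14,p,r)[:2];GH=wz(gh,30.6,p,r)[:2];RH=wz(rh,30.6,p,r)[:2]
print(g,rd,gh,rh);print(G,RD,GH,RH,'chord',np.hypot(*(G-RD)))
u=RD-G;u/=np.linalg.norm(u);n=np.array([u[1],-u[0]]);ax=(G+RD)/2+139*np.cos(.873)*n;S0=ax-105*n
a0=np.arctan2(*(S0-ax)[::-1]);print('axis',ax,'start',S0,np.degrees(a0))
for H in(GH,RH):
    w=H-ax;print(np.hypot(*w),(np.arctan2(w[1],w[0])-a0+np.pi)%(2*np.pi)-np.pi)
print('knob top', wz((161,181),104,p,r))
c=im[60:180,80:330];cv2.imwrite('pics/w1z.png',cv2.resize(c,None,fx=3.2,fy=3.2,interpolation=cv2.INTER_CUBIC))
E
```

```text
(np.float64(136.4690026954178), np.float64(299.12398921832886), 371) (np.float64(143.4272151898734), np.float64(115.38291139240506), 316) (np.float64(117.41666666666667), np.float64(273.43333333333334), 120) (np.float64(127.24615384615385), np.float64(137.5076923076923), 65)
[ 513.68080401 -166.3958223 ] [578.31081665  43.37450274] [ 541.92092578 -146.05801139] [5.83105471e+02 5.81690366e-01] chord 219.50086060080022
axis [631.34835657 -87.80768793] start [531.00303642 -56.89140218] 162.87599067534399
106.72565559275628 0.8762078810416121
100.6978558944199 -0.7723133832337412
knob top [531.10247196 -60.81260694 104.        ]
```

View pics/w1z.png

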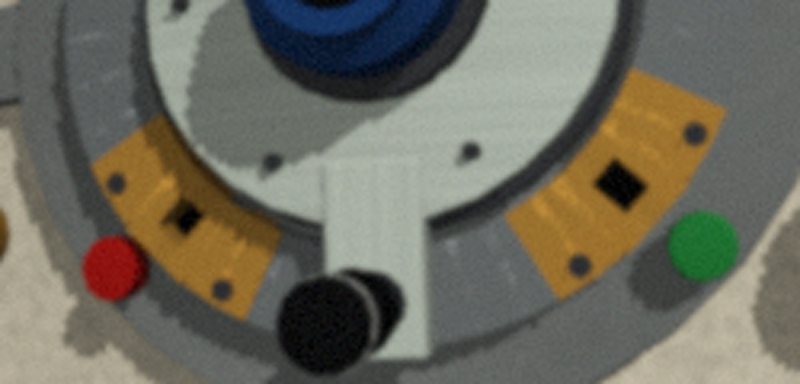

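>>> move_arm([
  [[1,0.1,-0.19,-0.08,0,0,0],[1,0.1,-0.2,-0.08,0,0,0],[1,0.1,-0.195,-0.073,0,0,0],[1,0.1,0,0,0,0,0],[1,0.1,0,0,0,0,0]],
])

```text
time_s: 2.75
eef_pos: [531.2, -57.9, 155.5]
ee_rot: [0.106, -0.699, 0.106, 0.699]
force: [-0.3, -0.6, 0.5]
grip_width: 0.998
```

```bash
python3 - <<'E'
from h import *
s,p,r=st(); im=snap('wrist','w2'); snap('side','s2')
goto([531,-59,110],-107.5)
for l in('knob',):
    for cam in('wrist','side'):
        d=ctrl.cut_out(l,cam)[:1]
        for d in d: 
            yy,xx=np.nonzero(d['pixels']); print(cam,d['confidence'],d['point'],yy.min(),yy.max(),xx.min(),xx.max())
E
```

```text
t 2.85 pos [530.07 -58.25 154.54] yaw -107.38 F [-0.89  0.17 -0.71] grip 1.001
tool shift mm [44.54  0.44 -1.28] shares [ 0.2969  0.0029 -0.0085] norm 44.6
turn deg [0.12 0.21 0.  ] share [0.0021 0.0035 0.0001]
wrist 0.6 [225.5, 284.4] 197 249 262 305
side 0.67 [199.0, 293.5] 195 209 287 297
```

View pics/w2.png

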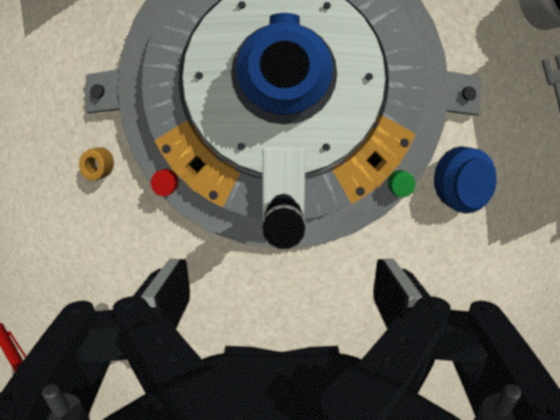

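The knob lies between the fingers, with its top at about (228,284). The green hole is at (159,376), the red hole at (163,197) and the markers at (183,402) and (182,164).

```bash
python3 - <<'E'
from h import *
s,p,r=st(); im=cv2.imread('pics/w2.png');hsv=cv2.cvtColor(im,cv2.COLOR_BGR2HSV);h,S,V=[hsv[...,i].astype(int) for i in range(3)]
def cen(m,box):
    b=np.zeros_like(m);b[box[0]:box[1],box[2]:box[3]]=1;m=m&b;yy,xx=np.nonzero(m);return yy.mean(),xx.mean(),len(yy)
g=cen((h>45)&(h<85)&(S>110),(165,205,385,420));rd=cen(((h<6)|(h>174))&(S>150),(165,205,145,185))
gh=cen(V<60,(149,171,365,388));rh=cen(V<60,(154,173,187,208))
G=wz(g,14,p,r)[:2];RD=wz(rd,14,p,r)[:2];GH=wz(gh,30.6,p,r)[:2];RH=wz(rh,30.6,p,r)[:2]
print(g,rd,gh,rh);print(G,RD,GH,RH,'chord',np.hypot(*(G-RD)))
u=RD-G;u/=np.linalg.norm(u);n=np.array([u[1],-u[0]]);ax=(G+RD)/2+139*np.cos(.873)*n;S0=ax-105*n
a0=np.arctan2(*(S0-ax)[::-1]);print('axis',ax,'start',S0,np.degrees(a0))
for H in(GH,RH):
    w=H-ax;print(np.hypot(*w),(np.arctan2(w[1],w[0])-a0+np.pi)%(2*np.pi)-np.pi)
print('knob top', wz((228,284.5),104,p,r), wz((249,284.5),104,p,r))
E
```

```text
(np.float64(183.09945750452079), np.float64(401.2712477396022), 553) (np.float64(182.01069518716577), np.float64(163.8342245989305), 561) (np.float64(159.6060606060606), np.float64(374.780303030303), 132) (np.float64(163.64492753623188), np.float64(196.69565217391303), 138)
[ 510.55028373 -170.72120922] [578.00226778  40.63091342] [ 542.44993206 -146.60765395] [584.39041233  -0.82872955] chord 221.85465940662377
axis [629.36004427 -92.19921158] start [529.33071453 -60.275346  ] 162.29977421619486
102.53607270605971 0.8682677314915104
101.83728580863367 -0.8045066673639392
knob top [531.62759793 -61.7259053  104.        ] [517.82172342 -57.43847385 104.        ]
```

>>> move_arm([
  [[0.8,0.2,0.007,-0.01,0,0,0],[0.6,0.2,0,0,0,0,0],[0.6,0.1,0,0,0,0,0],[0.6,0,0,0,0,0,0],[0.6,0,0,0,0,0,0]],
], force=20)

```text
time_s: 3.45
eef_pos: [532.7, -60.5, 82.6]
ee_rot: [-0.107, 0.7, -0.108, -0.698]
force: [-0.2, -0.1, -0.3]
grip_width: 0.604
```

```bash
python3 - <<'E'
from h import *
goto([531,-59,71],-107.5); snap('wrist','w3')
E
```

```text
t 3.45 pos [532.68 -60.51  82.63] yaw -107.50 F [-0.16 -0.1  -0.27] grip 0.604
tool shift mm [11.63 -0.94  2.08] shares [ 0.0775 -0.0062  0.0138] norm 11.9
turn deg [ 0.   -0.11 -0.  ] share [ 0.0001 -0.0018 -0.    ]
```

View pics/w3.png

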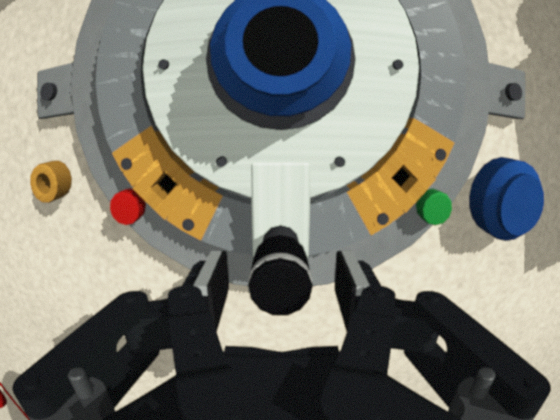

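>>> move_arm([
  [[0.5,0.075,-0.003,0.007,0,0,0],[0.4,0,0,0,0,0,0],[0.37,0,0,0,0,0,0],[0.37,0,0,0,0,0,0]],
], force=20)

```text
time_s: 3.9
eef_pos: [531.3, -59.4, 70.3]
ee_rot: [-0.108, 0.699, -0.108, -0.699]
force: [-0.0, -0.2, 0.0]
grip_width: 0.362
```

```bash
python3 - <<'E'
from h import *
goto([531,-59,71],-107.5); snap('wrist','w4')
E
```

```text
t 3.9 pos [531.28 -59.43  70.3 ] yaw -107.50 F [-0.02 -0.23  0.03] grip 0.362
tool shift mm [-0.7  -0.33  0.4 ] shares [-0.0047 -0.0022  0.0026] norm 0.9
turn deg [-0.   -0.02 -0.  ] share [-0.     -0.0004 -0.    ]
```

View pics/w4.png

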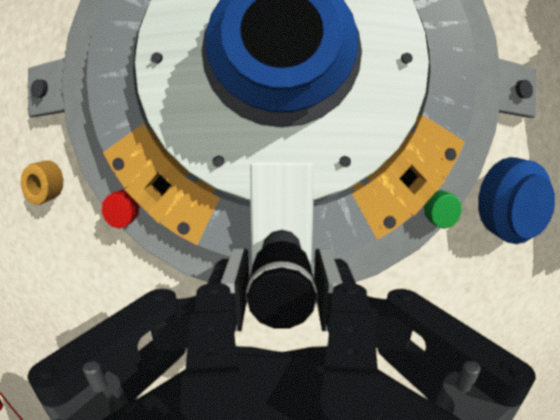

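The knob is centred between the pads, so I'm closing gently.

>>> move_arm([
  [[0.34,0,0,0,0,0,0],[0.32,0,0,0,0,0,0]],
], force=20)

```text
time_s: 4.15
eef_pos: [531.3, -59.4, 70.3]
ee_rot: [-0.108, 0.699, -0.108, -0.699]
force: [-0.3, -1.0, 1.2]
grip_width: 0.324
```

>>> move_arm([
  [[0.25,0,0,0,0,0,0],[0.2,0,0,0,0,0,0]],
], force=20)

```text
time_s: 4.35
eef_pos: [531.3, -59.4, 70.3]
ee_rot: [-0.108, 0.699, -0.108, -0.699]
force: [-1.3, 0.1, 3.3]
grip_width: 0.321
```

>>> move_arm([
  [[0.2,0,0,0,0,0,0],[0.2,0,0,0,0,0,0],[0.2,-0.02,0,0,0,0,0],[0.2,0,0,0,0,0,0]],
], force=45)

```text
time_s: 4.75
eef_pos: [531.1, -59.4, 72.6]
ee_rot: [0.108, -0.699, 0.108, 0.699]
force: [4.6, -0.2, -9.1]
grip_width: 0.315
```

```bash
python3 - <<'E'
from h import *
goto([531.3,-59.4,84.8],-107.5)
E
```

```text
t 4.75 pos [531.12 -59.38  72.56] yaw -107.51 F [ 4.59 -0.17 -9.13] grip 0.315
tool shift mm [-12.24  -0.04  -0.17] shares [-0.0816 -0.0003 -0.0012] norm 12.2
turn deg [-0.01  0.01  0.01] share [-0.0001  0.0001  0.0001]
```

>>> move_arm([
  [[0.2,-0.027,0,-0.001,0,0,0],[0.2,-0.027,0,0,0,0,0],[0.2,-0.02,0,0,0,0,0],[0.2,0,0,0,0,0,0]],
])

```text
time_s: 5.15
eef_pos: [531.1, -59.4, 84.1]
ee_rot: [0.108, -0.699, 0.108, 0.699]
force: [4.0, -0.6, -10.4]
grip_width: 0.312
```

```bash
python3 - <<'E'
from h import *
goto([531.3,-59.4,84.8],-107.5)
E
```

```text
t 5.15 pos [531.12 -59.37  84.14] yaw -107.50 F [  3.99  -0.55 -10.37] grip 0.312
tool shift mm [-0.66 -0.03 -0.18] shares [-0.0044 -0.0002 -0.0012] norm 0.7
turn deg [-0.    0.02  0.  ] share [-0.0001  0.0003  0.    ]
```

>>> move_arm([
  [[0.2,-0.005,0,0,0,0,0],[0.2,0,0,-0.001,0,0,0],[0.2,0,0.0366,-0.001,-0.05,0,0],[0.2,0,0,0,0,0,0]],
])

```text
time_s: 5.55
eef_pos: [529.5, -65.0, 84.6]
ee_rot: [0.089, -0.701, 0.089, 0.702]
force: [3.1, -1.1, -10.2]
grip_width: 0.316
```

```bash
python3 - <<'E'
from h import *
goto([531.3,-59.4,84.8],-107.5); print(st()[2].as_matrix().T@st()[0]['force'])
E
```

```text
t 5.55 pos [529.53 -65.    84.64] yaw -104.49 F [  3.1   -1.08 -10.24] grip 0.316
tool shift mm [-0.17 -5.87 -0.31] shares [-0.0011 -0.0391 -0.0021] norm 5.9
turn deg [ 3.01  0.06 -0.01] share [ 0.0502  0.0009 -0.0001]
[10.23821689  0.27387049 -3.28114024]
```

>>> move_arm([
  [[0.2,0,0.0488,-0.002,-0.0667,0,0],[0.2,0,0.0488,-0.002,-0.0667,0,0],[0.2,0,0.0488,-0.002,-0.0667,0,0],[0.2,0,0.0488,-0.002,-0.0667,0,0]],
])

```text
time_s: 5.95
eef_pos: [526.3, -93.5, 84.6]
ee_rot: [-0.009, -0.707, -0.01, 0.708]
force: [2.5, 0.9, -10.3]
grip_width: 0.312
```

```bash
python3 - <<'E'
from h import *
goto([531.3,-59.4,84.8],-107.5); print(st()[2].as_matrix().T@st()[0]['force'])
E
```

```text
t 5.95 pos [526.3  -93.54  84.59] yaw -88.42 F [  2.54   0.88 -10.26] grip 0.312
tool shift mm [ -0.19 -33.99  -5.94] shares [-0.0013 -0.2266 -0.0396] norm 34.5
turn deg [19.08  0.08  0.04] share [0.3179 0.0014 0.0007]
[10.26151203 -0.79736955 -2.57302898]
```

>>> move_arm([
  [[0.2,0,0.0488,-0.002,-0.0667,0,0],[0.2,0,0.0488,-0.002,-0.0667,0,0],[0.2,0,0.0488,-0.002,-0.0667,0,0],[0.2,0,0.0488,-0.002,-0.0667,0,0],[0.2,0,0.0488,-0.002,-0.0667,0,0]],
])

```text
time_s: 6.45
eef_pos: [533.5, -129.2, 84.3]
ee_rot: [-0.132, -0.694, -0.133, 0.695]
force: [0.1, 0.6, -10.9]
grip_width: 0.312
```

>>> move_arm([
  [[0.2,0,0.0488,-0.002,-0.0667,0,0],[0.2,0,0.0244,-0.0005,-0.0333,0,0],[0.2,0,0,0,0,0,0],[0.2,0,0,0,0,0,0]],
])

```text
time_s: 6.85
eef_pos: [538.1, -139.3, 84.5]
ee_rot: [-0.167, -0.686, -0.168, 0.688]
force: [-1.6, -3.0, -10.5]
grip_width: 0.318
```

```bash
python3 - <<'E'
from h import *
goto([531.3,-59.4,84.8],-107.5); print(st()[2].as_matrix().T@st()[0]['force']); snap('wrist','w5'); snap('top','t5')
im=cv2.imread('pics/t5.png');cv2.imwrite('pics/t5z.png',cv2.resize(im[160:255,250:370],None,fx=6,fy=6,interpolation=cv2.INTER_CUBIC))
E
```

```text
t 6.85 pos [ 538.15 -139.32   84.48] yaw -62.58 F [ -1.58  -2.98 -10.47] grip 0.318
tool shift mm [ -0.29 -74.09 -30.73] shares [-0.0019 -0.4939 -0.2049] norm 80.2
turn deg [4.492e+01 1.200e-01 2.000e-02] share [7.487e-01 1.900e-03 4.000e-04]
[10.47743531  1.92583519  2.75929829]
```

View pics/w5.png

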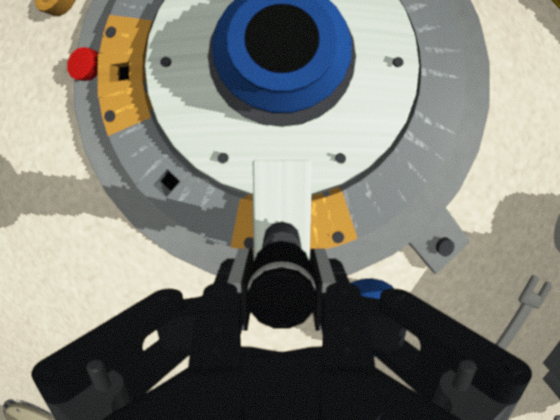

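>>> move_arm([
  [[0.2,0,0.0275,0.001,-0.0375,0,0],[0.2,0.006,0,0,0,0,0],[0.2,0.002,0,0,0,0,0],[0.2,0,0,0,0,0,0]],
])

```text
time_s: 7.35
eef_pos: [540.3, -143.1, 83.5]
ee_rot: [-0.181, -0.683, -0.181, 0.684]
force: [-3.7, -3.1, -10.1]
grip_width: 0.312
```

```bash
cat >> h.py <<'E'
def rep():
    s,p,r=st(); f=r.as_matrix().T@s['force']; d=np.hypot(*(p[:2]-[531.12,-59.37]))
    print('t %.2f z %.2f ang %.4f yaw %.2f F down %.2f tang %.2f radout %.2f grip %.3f'%(s['time_s'],p[2],2*np.arcsin(d/210),np.degrees(np.arctan2(r.as_matrix()[1,1],r.as_matrix()[0,1])),*f,s['grip_width']))
E
python3 -c "
from h import *
rep()"
```

```text
t 7.35 z 83.53 ang 0.8250 yaw -60.28 F down 10.07 tang 0.83 radout 4.74 grip 0.312
```

>>> move_arm([
  [[0.2,0.003,0,0.002,0,0,0],[0.2,0,0,0,0,0,0]],
])

```text
time_s: 7.55
eef_pos: [540.3, -143.1, 83.2]
ee_rot: [-0.181, -0.683, -0.182, 0.683]
force: [-3.1, -1.7, -10.9]
grip_width: 0.314
```

```bash
python3 -c "
from h import *
rep()"
```

```text
t 7.55 z 83.18 ang 0.8256 yaw -60.25 F down 10.88 tang 0.01 radout 3.52 grip 0.314
```

>>> move_arm([
  [[0.2,0.003,0,0,0,0,0],[0.2,0,0,0,0,0,0]],
])

```text
time_s: 7.75
eef_pos: [540.3, -143.1, 82.7]
ee_rot: [-0.181, -0.683, -0.182, 0.683]
force: [-4.2, -0.7, -11.0]
grip_width: 0.313
```

```bash
python3 -c "
from h import *
rep()"
```

```text
t 7.75 z 82.71 ang 0.8258 yaw -60.24 F down 11.01 tang -1.46 radout 3.96 grip 0.313
```

>>> move_arm([
  [[0.2,0.003,0,0,0,0,0],[0.2,0,0,0,0,0,0]],
])

```text
time_s: 7.95
eef_pos: [540.3, -143.2, 82.2]
ee_rot: [-0.181, -0.683, -0.182, 0.683]
force: [-3.4, -0.5, -10.5]
grip_width: 0.318
```

```bash
python3 -c "
from h import *
rep()"
```

```text
t 7.95 z 82.24 ang 0.8261 yaw -60.24 F down 10.53 tang -1.24 radout 3.18 grip 0.318
```

>>> move_arm([
  [[0.2,0.002,0,0,0,0,0],[0.2,0,0,0,0,0,0]],
])

```text
time_s: 8.15
eef_pos: [540.3, -143.2, 82.0]
ee_rot: [-0.182, -0.683, -0.182, 0.683]
force: [-4.2, -0.4, -10.2]
grip_width: 0.313
```

```bash
python3 -c "
from h import *
rep()"
```

```text
t 8.15 z 81.98 ang 0.8265 yaw -60.23 F down 10.21 tang -1.75 radout 3.84 grip 0.313
```

>>> move_arm([
  [[0.2,0.003,0,0.001,0,0,0],[0.2,0,0,0,0,0,0]],
])

```text
time_s: 8.35
eef_pos: [540.3, -143.3, 81.6]
ee_rot: [0.182, 0.683, 0.182, -0.683]
force: [-3.1, 0.5, -10.2]
grip_width: 0.316
```

```bash
python3 -c "
from h import *
rep()"
```

```text
t 8.35 z 81.58 ang 0.8275 yaw -60.23 F down 10.24 tang -2.00 radout 2.41 grip 0.316
```

>>> move_arm([
  [[0.2,0.003,0,0.001,0,0,0],[0.2,0,0,0,0,0,0]],
])

```text
time_s: 8.55
eef_pos: [540.3, -143.4, 81.2]
ee_rot: [0.182, 0.684, 0.182, -0.683]
force: [-1.5, 1.0, -9.8]
grip_width: 0.311
```

```bash
python3 -c "
from h import *
rep()"
```

```text
t 8.55 z 81.20 ang 0.8284 yaw -60.23 F down 9.77 tang -1.65 radout 0.79 grip 0.311
```

>>> move_arm([
  [[0.2,0.003,0,0,0,0,0],[0.2,0,0,0,0,0,0]],
])

```text
time_s: 8.75
eef_pos: [540.4, -143.5, 80.8]
ee_rot: [0.182, 0.684, 0.182, -0.683]
force: [-0.4, 0.8, -10.0]
grip_width: 0.314
```

```bash
python3 -c "
from h import *
rep()"
```

```text
t 8.75 z 80.81 ang 0.8296 yaw -60.23 F down 10.03 tang -0.92 radout -0.05 grip 0.314
```

>>> move_arm([
  [[0.2,0.003,0,0,0,0,0],[0.2,0,0,0,0,0,0]],
])

```text
time_s: 8.95
eef_pos: [540.4, -143.6, 80.4]
ee_rot: [0.182, 0.684, 0.181, -0.683]
force: [-0.5, 1.0, -8.9]
grip_width: 0.309
```

```bash
python3 -c "
from h import *
rep()"
```

```text
t 8.95 z 80.43 ang 0.8306 yaw -60.23 F down 8.94 tang -1.14 radout -0.11 grip 0.309
```

>>> move_arm([
  [[0.2,0,0.0067,0,-0.009,0,0],[0.2,0,0,0,0,0,0]],
])

```text
time_s: 9.15
eef_pos: [540.8, -144.3, 80.2]
ee_rot: [0.185, 0.683, 0.185, -0.682]
force: [0.8, 1.8, -9.4]
grip_width: 0.313
```

```bash
python3 -c "
from h import *
rep();snap('wrist','w6')"
```

```text
t 9.15 z 80.20 ang 0.8389 yaw -59.67 F down 9.41 tang -1.17 radout -1.64 grip 0.313
```

View pics/w6.png

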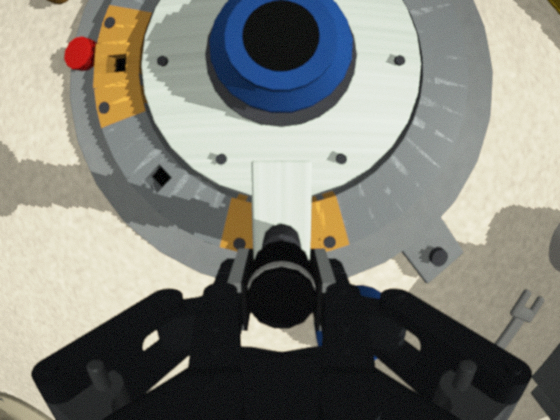

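>>> move_arm([
  [[0.2,0,0.005,-0.001,-0.007,0,0],[0.2,0,0.005,-0.001,-0.007,0,0],[0.2,0,0,0,0,0,0]],
])

```text
time_s: 9.5
eef_pos: [541.6, -145.6, 80.2]
ee_rot: [-0.19, -0.681, -0.19, 0.681]
force: [-0.6, 1.6, -9.8]
grip_width: 0.313
```

```bash
python3 -c "
from h import *
rep()"
```

```text
t 9.50 z 80.17 ang 0.8531 yaw -58.84 F down 9.78 tang -1.67 radout -0.33 grip 0.313
```

>>> move_arm([
  [[0.2,0.004,0,-0.001,0,0,0],[0.2,0,0,0,0,0,0]],
])

```text
time_s: 9.7
eef_pos: [541.6, -145.6, 79.5]
ee_rot: [-0.19, -0.681, -0.19, 0.681]
force: [-2.1, -0.0, -10.6]
grip_width: 0.317
```

```bash
python3 -c "
from h import *
rep()"
```

```text
t 9.70 z 79.54 ang 0.8529 yaw -58.86 F down 10.65 tang -1.05 radout 1.78 grip 0.317
```

>>> move_arm([
  [[0.2,0.006,0,0,0,0,0],[0.2,0.004,0,0,0,0,0],[0.2,0,0,0,0,0,0]],
])

```text
time_s: 10.0
eef_pos: [541.7, -145.6, 78.1]
ee_rot: [-0.19, -0.681, -0.19, 0.681]
force: [-2.6, -0.9, -9.6]
grip_width: 0.315
```

```bash
python3 -c "
from h import *
rep()"
```

```text
t 10.00 z 78.07 ang 0.8525 yaw -58.86 F down 9.58 tang -0.54 radout 2.65 grip 0.315
```

>>> move_arm([
  [[0.2,0.006,0,0,0,0,0],[0.2,0.004,0,0,0,0,0],[0.2,0,0,0,0,0,0]],
])

```text
time_s: 10.3
eef_pos: [541.7, -145.5, 76.6]
ee_rot: [-0.19, -0.681, -0.19, 0.681]
force: [-2.8, -1.7, -9.7]
grip_width: 0.316
```

```bash
python3 -c "
from h import *
rep()"
```

```text
t 10.30 z 76.58 ang 0.8523 yaw -58.86 F down 9.74 tang 0.03 radout 3.27 grip 0.316
```

>>> move_arm([
  [[0.2,0.007,0,0,0,0,0],[0.2,0.007,0,0,0,0,0],[0.2,0,0,0,0,0,0]],
])

```text
time_s: 10.6
eef_pos: [541.7, -145.5, 74.4]
ee_rot: [-0.19, -0.681, -0.19, 0.681]
force: [-4.3, -2.7, -8.3]
grip_width: 0.315
```

```bash
python3 -c "
from h import *
rep()"
```

```text
t 10.60 z 74.45 ang 0.8521 yaw -58.86 F down 8.33 tang 0.05 radout 5.07 grip 0.315
```

>>> move_arm([
  [[0.2,0.007,0,0,0,0,0],[0.2,0.006,0,0,0,0,0],[0.2,0,0,0,0,0,0]],
])

```text
time_s: 10.9
eef_pos: [541.7, -145.5, 72.5]
ee_rot: [-0.19, -0.681, -0.19, 0.681]
force: [-4.4, -2.1, -8.1]
grip_width: 0.314
```

```bash
python3 -c "
from h import *
rep()"
```

```text
t 10.90 z 72.49 ang 0.8519 yaw -58.86 F down 8.10 tang -0.47 radout 4.91 grip 0.314
```

>>> move_arm([
  [[0.2,0.007,0,0.001,0,0,0],[0.2,0.004,0,0.001,0,0,0],[0.2,0,0,0,0,0,0],[0.2,0,0,0,0,0,0]],
])

```text
time_s: 11.3
eef_pos: [541.6, -145.5, 71.0]
ee_rot: [0.19, 0.681, 0.19, -0.681]
force: [-2.3, -1.3, -8.0]
grip_width: 0.316
```

```bash
python3 -c "
from h import *
rep()"
```

```text
t 11.30 z 71.02 ang 0.8523 yaw -58.86 F down 7.98 tang -0.10 radout 2.68 grip 0.316
```

>>> move_arm([
  [[0.33,0,0,0,0,0,0],[0.37,0,0,0,0,0,0],[0.42,0,0,0,0,0,0],[0.42,0,0,0,0,0,0]],
], force=20)

```text
time_s: 11.7
eef_pos: [542.1, -145.7, 71.6]
ee_rot: [0.19, 0.682, 0.189, -0.681]
force: [-0.5, -0.2, -0.1]
grip_width: 0.422
```

```bash
python3 -c "
from h import *
rep();snap('wrist','w7')"
```

```text
t 11.70 z 71.60 ang 0.8549 yaw -58.86 F down 0.14 tang -0.11 radout 0.50 grip 0.422
```

View pics/w7.png

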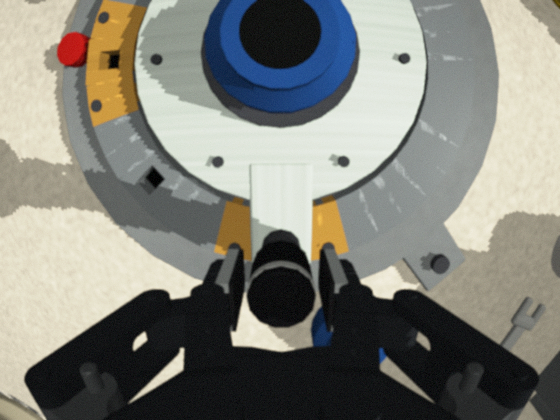

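>>> move_arm([
  [[0.6,0,0,0,0,0,0],[0.6,0,0,0,0,0,0],[0.6,-0.1,0,0,0,0,0],[0.6,-0.3,0,0,0,0,0],[0.6,-0.3,0,0,0,0,0]],
])

```text
time_s: 12.25
eef_pos: [541.1, -145.4, 176.8]
ee_rot: [-0.189, -0.681, -0.19, 0.682]
force: [1.4, 0.6, 1.0]
grip_width: 0.599
```

>>> move_arm([
  [[0.6,-0.1,0,0.33,0,0,0],[0.6,0,0,0.33,0,0,0],[0.6,0,0,0.2,0,0,0],[0.6,0,0,0,0,0,0]],
])

```text
time_s: 12.65
eef_pos: [430.4, -212.9, 190.8]
ee_rot: [-0.189, -0.681, -0.188, 0.682]
force: [0.3, 0.2, 0.4]
grip_width: 0.6
```

```bash
python3 - <<'E'
from h import *
rep(); s,p,r=st(); snap('wrist','w8'); im=snap('side','s8'); im0=cv2.imread('pics/s0.png'); snap('top','t8')
a=cv2.imread('pics/s8.png')[150:250,210:350]; b=im0[150:250,210:350]
cv2.imwrite('pics/s8z.png',np.vstack([cv2.resize(x,None,fx=5,fy=3,interpolation=cv2.INTER_CUBIC) for x in(b,a)]))
t=cv2.imread('pics/t8.png');cv2.imwrite('pics/t8z.png',cv2.resize(t[120:255,230:380],None,fx=5,fy=4.4,interpolation=cv2.INTER_CUBIC))
ax=np.array([630.8,-89.9])
for cam in('side','wrist'):
    for d in ctrl.cut_out('knob',cam)[:1]:
        yy,xx=np.nonzero(d['pixels']); print(cam,d['point'],d['confidence'],yy.min(),yy.max(),xx.min(),xx.max())
th=np.radians(162.3)+.853
for z in(70,87,104,116):print(z,proj('side',[ax[0]+105*np.cos(th),ax[1]+105*np.sin(th),z]))
E
```

```text
t 12.65 z 190.84 ang 2.1277 yaw -59.05 F down -0.40 tang -0.01 radout -0.35 grip 0.600
side [199.6, 274.1] 0.67 158 240 213 328
wrist [39.0, 279.8] 0.76 18 61 260 301
70 (np.float64(187.37222406724834), np.float64(308.297945613662))
87 (np.float64(183.38498054792112), np.float64(308.5889639391136))
104 (np.float64(179.30074779282316), np.float64(308.88706125155056))
116 (np.float64(176.35742663635), np.float64(309.10188645349047))
```

View pics/s8z.png

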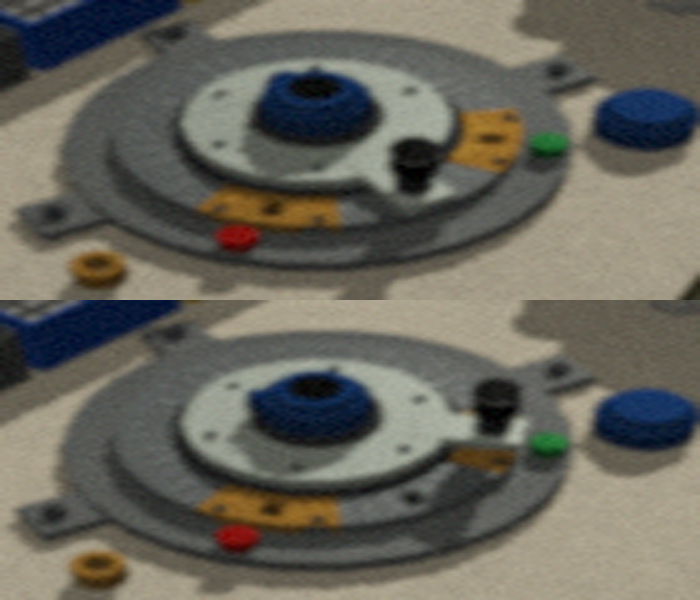

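View pics/w8.png

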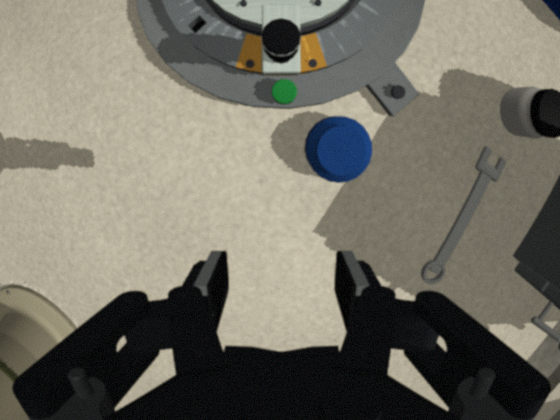

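```bash
python3 - <<'E'
from h import *
ax=np.array([630.8,-89.9])
for f,th in(('s0',0),('s8',.853)):
    a=np.radians(162.3)+th; P=[ax[0]+105*np.cos(a),ax[1]+105*np.sin(a)]
    r,c=proj('side',[*P,104]); V=cv2.imread(f'pics/{f}.png').max(2)
    print(f,'pred',round(r,1),round(c,1)); k=int(round(c)); rr=int(round(r)); print(V[rr-8:rr+20,k-2:k+3].mean(1).astype(int), 'from row',rr-8)
s=ctrl.sense();print(s['time_s'],s['force'])
E
```

```text
s0 pred 199.0 292.2
[169 170 169 157 125  70  30  21  21  20  20  19  28  32  20   5   4   8
  10  14  20  19  30  54  81  96  95  85] from row 191
s8 pred 179.3 308.9
[122 111 101  99  90  63  38  26  27  26  26  25  34  43  27   8   5   8
  13  22  25  31  39  60  86 108 103  83] from row 171
12.9 [-0.18784934  0.15372581  0.04533556]
```

The knob, gap and sleeve profile is the same as at the start, offset only by the swing, so the plunger is home.

```bash
python3 -c "
from rig import ctrl
print(ctrl.finish_job())"
```

```text
the job is handed in; nothing more can be done
None
```

The plunger is locked in the hole at the green marker and the job is handed in. It took about 13 s of the 48 s allowed. I pulled the knob up about 14 mm and swung the table anticlockwise to just short of the hole. From there I lowered the pin in small steps until I could feel the edge of the hole. I centred it at about 0.853 rad, let it down, opened the gripper and backed away.

**Last checks:**
- **Plunger home:** the side-view profile of the knob and sleeve matches the starting picture row for row, shifted only by the swing.
- **Contact forces:** I saw no sign of the pin catching. Sideways force at the wrist stayed at about 5 N or less and vertical force at about 11 N or less.
- **Clear of the fixture:** the gripper was well away and read almost no force when I handed in.
- **Other items:** the loose items in the last pictures (bushing, spare housing, jar, wrench) look where they were. I did not check the screwdriver or gauge block again, but the arm did not go near them.

**Not tested or not in full agreement:**
- I did not push the table to test the lock, so as not to force the caught pin.
- The wrist camera measured the spacing between the two markers 3–4% too large. It also put the hole at 0.868–0.876 rad, against 0.851 from the top camera and 0.853 by feel. I used the felt value.
- The pin met the hole edge lower than I expected, because it was already partly over the hole when I started feeling.

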